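# Load the AA cells into the matching charging cradles

## Task

Put the four AA cells on to charge: the red cells go in the cradles with red beds and the green cells in the cradles with green beds, one cell to a cradle. Lay each cell flat on the bed, straight along the cradle, with its yellow end towards the cradle's brass contact. Leave the hub and the note block where they are.

Things in the scene. Friction and masses are not known exactly. Their poses are not given: they have to be found in the camera images.
- cell_red_1_tip (a point): A red AA cell with a yellow band over the third at its plus end, 14 mm in diameter, 50 mm long, 23 g, lying on the bench. This point is the centre of the yellow end face, 7 mm above the underside. y runs along the cell from this point into it (the cell's middle is 25 mm along +y), z up, x across. It does not roll.
- cell_red_2_tip (a point): A red AA cell with a yellow band over the third at its plus end, 14 mm in diameter, 50 mm long, 23 g, lying on the bench. This point is the centre of the yellow end face, 7 mm above the underside. y runs along the cell from this point into it (the cell's middle is 25 mm along +y), z up, x across. It does not roll.
- cell_green_1_tip (a point): A green AA cell with a yellow band over the third at its plus end, 14 mm in diameter, 50 mm long, 23 g, lying on the bench. This point is the centre of the yellow end face, 7 mm above the underside. y runs along the cell from this point into it (the cell's middle is 25 mm along +y), z up, x across. It does not roll.
- cell_green_2_tip (a point): A green AA cell with a yellow band over the third at its plus end, 14 mm in diameter, 50 mm long, 23 g, lying on the bench. This point is the centre of the yellow end face, 7 mm above the underside. y runs along the cell from this point into it (the cell's middle is 25 mm along +y), z up, x across. It does not roll.
- cradle_red_1: Charging cradle fixed to the bench: black tray 48 (x) by 92 mm (y) with a red bed. Origin: centre of its underside; z up. Bed top 9 mm above the origin, free area 34 (x) by 73 mm (y). Lips along both long sides are 12 mm high (3 mm above the bed; keep fingertips above them), end walls 18 mm. The 24 mm wide brass contact is on the end wall at -y; the +y end is all black.
- cradle_red_2: Charging cradle fixed to the bench: black tray 48 (x) by 92 mm (y) with a red bed. Origin: centre of its underside; z up. Bed top 9 mm above the origin, free area 34 (x) by 73 mm (y). Lips along both long sides are 12 mm high (3 mm above the bed; keep fingertips above them), end walls 18 mm. The 24 mm wide brass contact is on the end wall at -y; the +y end is all black.
- cradle_green_1: Charging cradle fixed to the bench: black tray 48 (x) by 92 mm (y) with a green bed. Origin: centre of its underside; z up. Bed top 9 mm above the origin, free area 34 (x) by 73 mm (y). Lips along both long sides are 12 mm high (3 mm above the bed; keep fingertips above them), end walls 18 mm. The 24 mm wide brass contact is on the end wall at -y; the +y end is all black.
- cradle_green_2: Charging cradle fixed to the bench: black tray 48 (x) by 92 mm (y) with a green bed. Origin: centre of its underside; z up. Bed top 9 mm above the origin, free area 34 (x) by 73 mm (y). Lips along both long sides are 12 mm high (3 mm above the bed; keep fingertips above them), end walls 18 mm. The 24 mm wide brass contact is on the end wall at -y; the +y end is all black.
- usb_hub: A bystander: grey four-port hub, 31 x 100 x 14 mm, long along its y, behind the work. Origin at the centre of its underside.
- note_block: A bystander: block of blue sticky notes, 76 x 76 x 17 mm, at the right of the work. Origin at the centre of its underside.

How it is judged:
By the outcome, as a careful person would: the job done as asked, in the order asked, and still so for the second after the job is handed in, with the robot touching nothing.
It also fails if it takes over 93 s, if anything falls off the work surface, if the arm or the gripper's body presses on something with over 40 N, if the wrist force passes 120 N, or if a joint passes its speed limit or range.

## Robot

A 7-joint arm with a two-finger parallel gripper is mounted at the origin on a cart in front of the work surface, level with it; the furniture and walls round the work are solid. World frame = base frame: x ahead of the robot, y to its left, z up, the work surface at z = 0. Lengths are in m, angles in rad, forces in N, time in s.
With the tool pointing down it reaches from about 0.4 to 0.85 m from the base axis. Payload 4.5 kg.
Tool frame: the origin (TCP) lies at the very end of the fingers, on their centre line; the grasp point (between the pads) lies 19 mm behind it; z points along the fingers, y is the line along which they close (so a half turn about z gives the same grasp; the last joint's range is limited). The gripper opens to 88 mm and grips with 3 to 60 N. Pads are 18 mm wide; open, the fingers measure 123 mm over their backs; the gripper's body (75 mm by 187 mm) begins 45 mm behind the grasp point.
Start: joints at [-1.219, 0.689, -0.195, 1.565, 0.157, 0.902, -0.215], TCP at [0.195, 0.594, 0.239] pointing down, gripper open.
Joint ranges: [-3.01, 3.01], [-0.46, 2.08], [-1.47, 1.51], [0.13, 2.56], [-1, 4.14], [0.04, 2.09], [-2.66, 2.66]. Speed limits (rad/s): [2.57, 2.57, 3.14, 3.14, 3.14, 3.14, 3.14].

## Interface

Orientations are given as [roll, pitch, yaw] about the fixed x, y, z axes, in that order (R = Rz(yaw) Ry(pitch) Rx(roll)).
In Python, from bench import observe, camera, camera_info, sign_off gives the robot as it stands.
- The arm moves only by the shell command python3 -m crank 'ROWS' [OPENING]. ROWS is JSON, a list that holds one entry, the list of rows, each a list of 6 numbers: the shift along the world's x, y, z each as a share of 0.6 m, from -1 to 1, then the turn, a rotation vector about the world's x, y, z each as a share of 5 degrees, from -1 to 1. In form: [[[tx, ty, tz, wx, wy, wz], ...]]. A call has 1 to 12 rows; each row shifts and turns the commanded pose from where the row before left it; what a row does not reach is not made up. A row lasts 1/12 s, in which the tool goes at most 41.7 mm and 7.16 degrees, less where a joint would pass 70% of its speed; a pose out of reach is approached as far as the arm can. A call with a number of a shift or a turn outside -1 to 1 is refused whole. A call with a gripper value outside its range is refused whole. OPENING is the opening, from 0 (shut) to 1 (fully open), set as the call begins (- or left out, the last holds). The fingers move at their own pace and stop on an object; the grip force is fixed at half the most. Time passes only in rows, so rows that do not move let the fingers close. It gives the time, the measured TCP pose, the force, the opening and the grip force at its end, in the units of the state.
- observe(): the state, without advancing time (a new reading comes with each control period).
- camera(name): name is "scene" or "top" or "wrist"; returns (picture, depth): 384x512x3 uint8, red, green, blue; 384x512 float32, m along the optical axis (not along the pixel's ray), 0 where there is no reading.
- camera_info(name): a dict with "camera_matrix" (3x3 intrinsics, pixels), "R" (3x3) and "t" (3): a world point X has camera coordinates R X + t; the wrist camera has in their place "mount" (4x4, takes a point from camera to tool coordinates, whose origin is the TCP and whose axes are the flange's). Camera axes: x right, y down, z forward; pixel columns grow to the right and rows downward; lengths in m; the calibration is good to about 2 mm. A picture is of the moment at which its call begins: read the wrist's pose just before it. camera_info takes no time and is no camera call.
- sign_off(): hands the job in; it is judged then, once.
The state is a dict: "time_s": time; "joints": joint angles; "qd": joint speeds; "joint_efforts": joint torques, N m; "tool_pos": TCP position; "ee_rot": TCP orientation; "wrist_force": force on the tool from outside, world axes, zero at the start; "moment": the same for the moment, N m; "width": finger opening in m; "gripper_force": force on a finger pad.
Only numpy, scipy, OpenCV 4.12 (cv2) and the standard library are available. Lean on these libraries where they do the work, as an engineer would, in place of code of your own. Each camera call takes 0.05 s, during which the arm holds its last target. There are 200 camera calls.

## Working session

There is one attempt and no reset: what is moved stays moved. The work goes in short steps, Python scripts to look and compute and a shell command to move; the robot and the scene stay as the last step left them, time stands still between calls to the robot, and variables do not carry over. Pictures are saved under pics/ and viewed, at most 14 in all, crops included, and the job is handed in when it is done.

```bash
ls; mkdir -p pics
python3 - <<'E'
from bench import *
import cv2,numpy as np
s=observe();print(s)
for n in ["top","scene"]:
    p,d=camera(n);cv2.imwrite(f"pics/{n}0.png",p[...,::-1]);np.savez(f"{n}0.npz",p=p,d=d);i=camera_info(n);print(n,{k:np.round(v,4).tolist() if not isinstance(v,str) else v for k,v in i.items()})
print(camera_info("wrist"))
E
```

```text
pics
{'time_s': 0.0, 'joints': array([-1.21918972,  0.68993758, -0.19453449,  1.5663656 ,  0.15726564,
        0.90247874, -0.21510066]), 'qd': array([-0.00103263, -0.00013318,  0.00143984, -0.0004171 , -0.00035425,
       -0.00121512, -0.00093645]), 'joint_efforts': array([ 1.28112475e-06, -5.27551889e+01, -1.26672529e+00, -1.53426075e+01,
       -5.26136812e-02,  6.44539236e-03,  1.65593460e-04]), 'tool_pos': array([0.19513136, 0.59308758, 0.23793375]), 'ee_rot': array([-3.13979452e+00,  9.43243416e-05,  2.82386703e+00]), 'wrist_force': array([ 0.06719824, -0.0066744 ,  0.39299965]), 'moment': array([0.00682462, 0.0141305 , 0.00913179]), 'gripper_force': 0.0, 'width': 0.08794848154135919}
top {'camera_matrix': [[364.8547, 0.0, 258.9294], [0.0, 364.8547, 196.7874], [0.0, 0.0, 1.0]], 'R': [[-0.0122, -0.9998, 0.0169], [-0.9884, 0.0095, -0.1517], [0.1516, -0.0185, -0.9883]], 't': [-0.0876, 0.5581, 1.0773]}
scene {'camera_matrix': [[436.1927, 0.0, 250.0262], [0.0, 436.1927, 191.0356], [0.0, 0.0, 1.0]], 'R': [[0.8335, -0.5524, -0.0083], [-0.3362, -0.4953, -0.801], [0.4384, 0.6705, -0.5986]], 't': [-0.5227, 0.1798, 1.1029]}
{'camera_matrix': array([[297.20574165,   0.        , 255.83869512],
       [  0.        , 297.20574165, 193.22874205],
       [  0.        ,   0.        ,   1.        ]]), 'mount': array([[-9.26666189e-05, -9.49362594e-01, -3.14182520e-01,
         8.09457630e-02],
       [ 9.99999952e-01, -1.80959070e-04,  2.51857288e-04,
         1.01696507e-04],
       [-2.95958065e-04, -3.14182482e-01,  9.49362565e-01,
        -1.46262956e-01],
       [ 0.00000000e+00,  0.00000000e+00,  0.00000000e+00,
         1.00000000e+00]])}
```

View pics/top0.png

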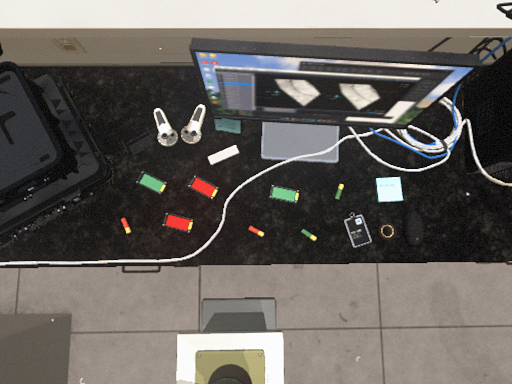

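View pics/scene0.png

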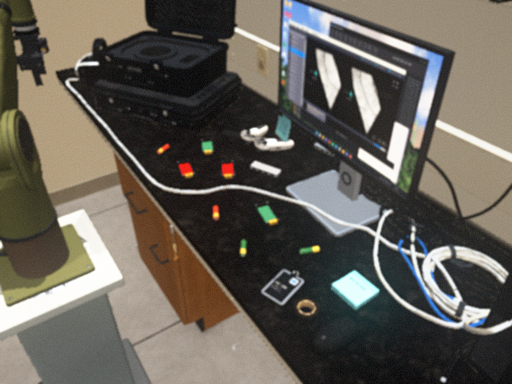

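The top view shows the red cells near (126,226) and (257,231) and the green cells near (309,235) and (339,191). The green beds are near (152,183) and (284,194), and the red beds near (204,187) and (179,222). The scene view shows the same layout, with a white cable between the items.

```bash
cat > h.py <<'E'
import cv2,numpy as np
from bench import *
def ray(uv,z,K,R,t):
    uv=np.atleast_2d(uv); c=np.c_[uv,np.ones(len(uv))]@np.linalg.inv(K).T
    d=c@R; o=-R.T@t   # rows R^T c
    return (o+d*((z-o[2])/d[:,2])[:,None])[:,:2]
def rpy(r):
    from scipy.spatial.transform import Rotation as Q
    return Q.from_euler('xyz',r).as_matrix()
def cam(n):
    s=observe(); p,d=camera(n); i=camera_info(n); K=np.array(i["camera_matrix"])
    if n=="wrist":
        T=np.eye(4);T[:3,:3]=rpy(s["ee_rot"]);T[:3,3]=s["tool_pos"];M=np.linalg.inv(T@i["mount"]);R,t=M[:3,:3],M[:3,3]
    else: R,t=np.array(i["R"]),np.array(i["t"])
    return p,d,K,R,t,s
def masks(p):
    h=cv2.cvtColor(p,cv2.COLOR_RGB2HSV);H,S,V=[h[...,k].astype(int) for k in range(3)]
    g=(S>110)&(V>60)
    return dict(red=g&((H<9)|(H>170)),green=g&(H>40)&(H<85),yellow=g&(H>=14)&(H<=36))
def blobs(m,amin):
    n,l,s,c=cv2.connectedComponentsWithStats(m.astype(np.uint8),connectivity=8)
    return [(s[k,4],c[k],np.argwhere(l==k)[:,::-1].astype(float)) for k in range(1,n) if s[k,4]>=amin]
E
python3 - <<'E'
from h import *
p,d,K,R,t,s=cam("top")
m=masks(p)
for c in m:
    for a,q,pts in blobs(m[c],6):
        if q[1]<150 or q[1]>260: continue
        z=.009 if a>100 else .010
        w=ray(pts,z,K,R,t); mu=w.mean(0); (mm,_,ang)=cv2.minAreaRect((w*1000).astype(np.float32))[:3] if 0 else (0,0,0)
        S=np.cov((w-mu).T); e,v=np.linalg.eigh(S)
        print(c,a,q.round(1),mu.round(4),"ax",np.degrees(np.arctan2(v[1,1],v[0,1])).round(1),"len",(np.sqrt(12*e)*1000).round(1),d[int(q[1]),int(q[0])].round(3))
r=[ (130,160,365,260)]
cv2.imwrite("pics/crop.png",cv2.resize(p[150:250,100:360,::-1],None,fx=3,fy=3,interpolation=cv2.INTER_CUBIC))
E
```

```text
red 261 [202.7 186.9] [0.5958 0.0836] ax 61.6 len [36.8 73.3] 1.16
red 277 [177.1 222.3] [0.4842 0.162 ] ax 75.7 len [37.4 72.6] 1.14
red 58 [124.2 222.2] [0.4863 0.3258] ax -153.6 len [16.9 34. ] 1.132
red 58 [253.1 229.2] [ 0.4601 -0.0748] ax 62.1 len [17.2 33.7] 1.135
yellow 26 [162.7 187.7] [0.5941 0.2098] ax 158.4 len [10.2 26.8] 1.146
yellow 26 [340.7 186.2] [ 0.5938 -0.3557] ax 136.7 len [17.  18.4] 1.156
yellow 26 [214.4 192.9] [0.576  0.0464] ax 155.4 len [12.1 26.8] 1.15
yellow 22 [296.6 196.5] [ 0.5621 -0.2139] ax 168.0 len [10.2 25.6] 1.152
yellow 28 [190.1 225.4] [0.4741 0.1213] ax 163.1 len [11.3 25.1] 1.129
yellow 27 [127.3 229.7] [0.4629 0.3154] ax 155.4 len [15.8 19.3] 1.132
yellow 26 [260.5 233.3] [ 0.4469 -0.0978] ax 129.6 len [16.9 19.4] 1.135
yellow 29 [313.  237.5] [ 0.4321 -0.2613] ax 65.0 len [17.2 18.4] 1.133
```

View pics/crop.png

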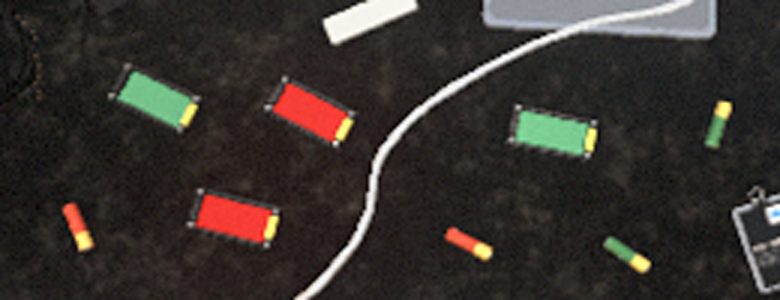

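The crop shows four contacts, each on the right end of its cradle. All the yellow cell ends are resolved. Now I'll get poses, turn angles and obstacle heights.

```bash
cat > est.py <<'E'
from h import *
def est(p,K,R,t,zc=.010,sc=1,top=True):
    m=masks(p); h=cv2.cvtColor(p,cv2.COLOR_RGB2HSV).astype(int)
    m["green"]=(h[...,0]>40)&(h[...,0]<88)&(h[...,1]>80)&(h[...,2]>40)
    Y=[(q,pts) for a,q,pts in blobs(m["yellow"],12*sc)]
    out=[]
    for c in("red","green"):
        for a,q,pts in blobs(m[c],25*sc):
            if top and not(150<q[1]<260 and 100<q[0]<360): continue
            w9=ray(pts,.009,K,R,t); e=np.sqrt(12*np.linalg.eigvalsh(np.cov(w9.T)))*1000
            cr=e[0]>27; z=.009 if cr else zc
            w=ray(pts,z,K,R,t)
            ys=[ray(yp,.014 if cr else zc,K,R,t) for yq,yp in Y]
            if not ys: continue
            y=min(ys,key=lambda k:np.hypot(*(k.mean(0)-w.mean(0))))
            if np.hypot(*(y.mean(0)-w.mean(0)))>.055: continue
            if cr: ctr=w.mean(0);dv=ctr-y.mean(0)
            else:
                dv=w.mean(0)-y.mean(0); u=dv/np.hypot(*dv); al=np.vstack([w,y]); pr=al@u; 
                n=np.array([-u[1],u[0]]); ctr=u*(pr.max()+pr.min())/2+n*(al@n).mean()
            out.append((c,"cradle" if cr else "cell",ctr,np.degrees(np.arctan2(dv[1],dv[0])),e,np.hypot(*dv)*1000,q))
    return out
def show(o):
    for c,k,ctr,a,e,l,q in o: print(c,k,"ctr",ctr.round(4),"dir+y %.1f"%a,"size",e.round(0),"sep %.0f"%l,q.round(0))
E
python3 - <<'E'
from est import *
p,d,K,R,t,s=cam("top")
show(est(p,K,R,t))
u,v=np.meshgrid(range(512),range(384)); X=(np.stack([(u-K[0,2])/K[0,0]*d,(v-K[1,2])/K[1,1]*d,d],-1)-t)@R
for (a,b) in [(90,180),(60,180),(100,160),(70,210),(30,230),(200,125),(250,150),(165,135),(195,135),(224,155),(205,228),(300,120)]: print((a,b),X[b,a].round(3))
E
```

```text
red cradle ctr [0.5958 0.0836] dir+y 62.1 size [37. 73.] sep 43 [203. 187.]
red cradle ctr [0.4841 0.1619] dir+y 75.5 size [37. 72.] sep 43 [177. 222.]
red cell ctr [0.478  0.3221] dir+y 23.9 size [17. 34.] sep 26 [124. 222.]
red cell ctr [ 0.4552 -0.0832] dir+y 60.0 size [17. 34.] sep 27 [253. 229.]
green cradle ctr [0.612  0.2473] dir+y 63.3 size [35. 72.] sep 43 [151. 182.]
green cradle ctr [ 0.5715 -0.1724] dir+y 76.6 size [34. 74.] sep 42 [283. 194.]
green cell ctr [ 0.5795 -0.3494] dir+y 157.5 size [16. 31.] sep 25 [338. 193.]
green cell ctr [ 0.4414 -0.2485] dir+y 53.6 size [16. 32.] sep 25 [306. 233.]
(90, 180) [0.603 0.4   0.096]
(60, 180) [0.602 0.482 0.107]
(100, 160) [0.663 0.375 0.095]
(70, 210) [ 0.528  0.501 -0.002]
(30, 230) [0.465 0.61  0.017]
(200, 125) [0.794 0.092 0.029]
(250, 150) [ 0.718 -0.067 -0.001]
(165, 135) [0.753 0.196 0.054]
(195, 135) [0.757 0.106 0.039]
(224, 155) [0.698 0.016 0.014]
(205, 228) [ 0.466  0.076 -0.001]
(300, 120) [ 0.745 -0.206  0.199]
```

```bash
python3 -m crank '[[[0,-0.0376,0,0,0,-0.984],[0,-0.0376,0,0,0,-0.984],[0,-0.0376,0,0,0,-0.984],[0,-0.0376,0,0,0,-0.984],[0,-0.0376,0,0,0,-0.984],[0,-0.0376,0,0,0,-0.984],[0,-0.0376,0,0,0,-0.984],[0,-0.0376,0,0,0,-0.984],[0,-0.0376,0,0,0,-0.984],[0,-0.0376,0,0,0,-0.984],[0,-0.0376,0,0,0,-0.984],[0,-0.0376,0,0,0,-0.984]]]' 1; python3 -c "
from bench import *
print(observe())"
```

```text
time_s: 1.2
tool_pos: [0.1952, 0.322, 0.2388]
ee_rot: [3.141, -0.0, 1.789]
wrist_force: [-0.0, 0.2, -0.5]
width: 0.0881
gripper_force: 0.0
{'time_s': 1.2, 'joints': array([-1.20989097,  0.38671883,  0.08706451,  2.27001474, -0.07012295,
        0.48678018, -0.84880131]), 'qd': array([ 0.07854521, -0.24718721,  0.28634697,  0.59913479, -0.22776398,
       -0.34221401, -0.46654001]), 'joint_efforts': array([ -0.73322346, -30.14024734,   0.53925963, -10.13398916,
         0.19102735,   0.32968864,   0.4666973 ]), 'tool_pos': array([0.19519105, 0.32200774, 0.23883799]), 'ee_rot': array([ 3.14132019e+00, -3.19022050e-04,  1.78923594e+00]), 'wrist_force': array([-0.04732321,  0.19247942, -0.49928524]), 'moment': array([-0.07527153,  0.05369038, -0.10659966]), 'gripper_force': 0.0, 'width': 0.08813848707643959}
```

```bash
python3 -m crank '[[[0.0393,0,0,0,0,-0.984],[0.0393,0,0,0,0,-0.984],[0.0393,0,0,0,0,-0.984],[0.0393,0,0,0,0,-0.984],[0.0393,0,0,0,0,-0.984],[0.0393,0,0,0,0,-0.984],[0.0393,0,0,0,0,-0.984],[0.0393,0,0,0,0,-0.984],[0.0393,0,0,0,0,-0.984],[0.0393,0,0,0,0,-0.984],[0.0393,0,0,0,0,-0.984],[0.0393,0,0,0,0,-0.984]]]'; python3 -m crank '[[[0,0,-0.02,0,0,-0.984],[0,0,-0.02,0,0,-0.984],[0,0,-0.02,0,0,-0.984],[0,0,-0.02,0,0,-0.984],[0,0,0,0,0,0],[0,0,0,0,0,0]]]';  python3 - <<'E'
from est import *
p,d,K,R,t,s=cam("wrist");print(s["joints"].round(2))
cv2.imwrite("pics/w1.png",p[...,::-1]); show(est(p,K,R,t,sc=6,top=False))
E
```

```text
time_s: 2.2
tool_pos: [0.4792, 0.323, 0.2387]
ee_rot: [-3.141, 0.0, 0.759]
wrist_force: [-0.5, 0.7, -0.1]
width: 0.0879
gripper_force: 0.0
time_s: 2.7
tool_pos: [0.4778, 0.3229, 0.1903]
ee_rot: [3.141, 0.002, 0.422]
wrist_force: [-0.2, -0.6, 0.0]
width: 0.0879
gripper_force: 0.0
[-0.92  0.73  0.43  1.78 -0.43  0.73 -1.4 ]
red cradle ctr [0.5966 0.0847] dir+y 54.0 size [34. 68.] sep 40 [492. 162.]
red cradle ctr [0.4852 0.1606] dir+y 75.4 size [36. 72.] sep 39 [382. 220.]
green cradle ctr [0.6204 0.2512] dir+y 58.3 size [45. 86.] sep 48 [376.  76.]
```

View pics/w1.png

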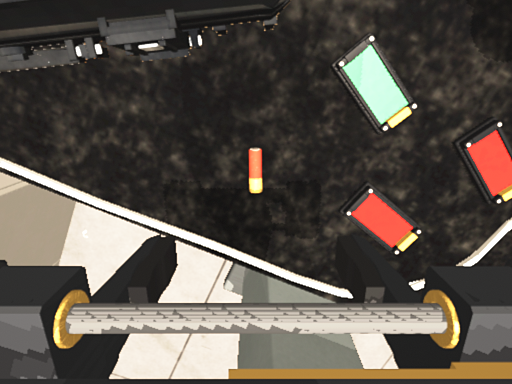

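The wrist view shows the red cell at (256,170), aligned with the tool and with its yellow end down. The cell's hue was outside my mask, so I'll widen it.

```bash
sed -i 's/(H<9)/(H<13)/' h.py
python3 - <<'E'
from est import *
p,d,K,R,t,s=cam("wrist")
h=cv2.cvtColor(p,cv2.COLOR_RGB2HSV);print(h[158,256],h[187,256]);print(s["tool_pos"].round(4),s["ee_rot"].round(3))
show(est(p,K,R,t,sc=6,top=False))
E
```

```text
[ 12 143 255] [ 30  31 255]
[0.4783 0.3231 0.191 ] [ 3.141 -0.     0.422]
red cradle ctr [0.5966 0.0845] dir+y 54.5 size [34. 69.] sep 39 [492. 162.]
red cell ctr [0.4783 0.3236] dir+y 25.6 size [17. 32.] sep 27 [255. 164.]
red cradle ctr [0.4851 0.1603] dir+y 75.7 size [36. 72.] sep 39 [381. 220.]
green cradle ctr [0.6215 0.2524] dir+y 58.1 size [44. 85.] sep 49 [375.  75.]
```

```bash
python3 -m crank '[[[0,0,-0.05,0,0,0],[0,0,-0.05,0,0,0],[0,0,-0.05,0,0,0],[0,0,-0.05,0,0,0],[0,0,-0.04,0,0,0],[0,0,-0.03,0,0,0],[0,0,-0.02,0,0,0],[0,0,-0.0195,0,0,0],[0,0,0,0,0,0],[0,0,0,0,0,0]]]' 0.6; python3 -m crank '[[[0,0,0,0,0,0],[0,0,0,0,0,0],[0,0,0,0,0,0],[0,0,0,0,0,0],[0,0,0,0,0,0],[0,0,0,0,0,0],[0,0,0,0,0,0],[0,0,0,0,0,0]]]' 0
```

```text
time_s: 3.63
tool_pos: [0.4787, 0.3232, 0.0054]
ee_rot: [-3.141, -0.001, 0.42]
wrist_force: [0.6, -0.0, 0.9]
width: 0.0525
gripper_force: 0.0
time_s: 4.3
tool_pos: [0.4783, 0.3231, 0.0052]
ee_rot: [-3.142, -0.0, 0.42]
wrist_force: [0.2, 0.4, 2.4]
width: 0.0137
gripper_force: 30.0
```

```bash
python3 -m crank '[[[0,0,0.04,0,0,0],[0,0,0.05,0,0,0],[0,0,0.04,0,0,0]]]'; python3 -m crank '[[[0.00088,-0.0225,0,0,0,0.857],[0.00088,-0.0225,0,0,0,0.857],[0.00088,-0.0225,0,0,0,0.857],[0.00088,-0.0225,0,0,0,0.857],[0.00088,-0.0225,0,0,0,0.857],[0.00088,-0.0225,0,0,0,0.857],[0.00088,-0.0225,0,0,0,0.857],[0.00088,-0.0225,0,0,0,0.857],[0.00088,-0.0225,0,0,0,0.857],[0.00088,-0.0225,0,0,0,0.857],[0.00088,-0.0225,0,0,0,0.857],[0.00088,-0.0225,0,0,0,0.857]]]'; python3 -m crank '[[[0,0,-0.03,0,0,0],[0,0,-0.03,0,0,0],[0,0,0,0,0,0],[0,0,0,0,0,0]]]';  python3 - <<'E'
from est import *
p,d,K,R,t,s=cam("wrist")
cv2.imwrite("pics/w2.png",p[...,::-1]);print(s["tool_pos"],s["ee_rot"]); show(est(p,K,R,t,sc=6,top=False))
E
```

```text
time_s: 4.55
tool_pos: [0.4782, 0.3227, 0.084]
ee_rot: [3.141, 0.0, 0.419]
wrist_force: [0.1, -0.4, 0.4]
width: 0.014
gripper_force: 30.0
time_s: 5.55
tool_pos: [0.4845, 0.1602, 0.083]
ee_rot: [3.142, 0.0, 1.32]
wrist_force: [0.3, 0.1, -0.5]
width: 0.0142
gripper_force: 30.0
time_s: 5.88
tool_pos: [0.484, 0.1607, 0.0466]
ee_rot: [-3.14, 0.001, 1.317]
wrist_force: [0.7, 0.0, -0.4]
width: 0.0138
gripper_force: 30.0
[0.48396432 0.16073469 0.04656545] [-3.14004460e+00  1.16046732e-03  1.31680641e+00]
red cradle ctr [0.4864 0.1664] dir+y 75.4 size [33. 70.] sep 52 [256. 214.]
green cell ctr [0.6149 0.2276] dir+y 44.9 size [ 9. 49.] sep 38 [461.  48.]
```

View pics/w2.png

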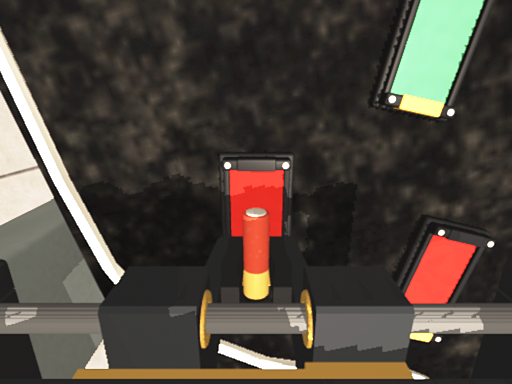

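The held cell at (256,250) lines up with the red bed, yellow end towards the contact. Next I'll lower and release it.

```bash
python3 -m crank '[[[0,0,-0.018,0,0,0],[0,0,-0.018,0,0,0],[0,0,-0.0125,0,0,0],[0,0,-0.005,0,0,0],[0,0,0,0,0,0],[0,0,0,0,0,0]]]'; python3 -m crank '[[[0,0,0,0,0,0],[0,0,0,0,0,0],[0,0,0,0,0,0],[0,0,0,0,0,0],[0,0,0,0,0,0]]]' 0.35; python3 -m crank '[[[0,0,0.03,0,0,0],[0,0,0.05,0,0,0],[0,0,0.05,0,0,0],[0,0,0.05,0,0,0],[0,0,0,0,0,0]]]' 0.6
```

```text
time_s: 6.43
tool_pos: [0.4844, 0.161, 0.0146]
ee_rot: [-3.141, 0.0, 1.317]
wrist_force: [-0.6, 0.8, -0.2]
width: 0.0138
gripper_force: 30.0
time_s: 6.85
tool_pos: [0.4846, 0.161, 0.015]
ee_rot: [3.141, -0.0, 1.317]
wrist_force: [-0.8, 0.9, 0.2]
width: 0.0304
gripper_force: 0.0
time_s: 7.27
tool_pos: [0.4873, 0.1618, 0.1275]
ee_rot: [3.135, -0.005, 1.316]
wrist_force: [0.4, 0.7, 0.9]
width: 0.0527
gripper_force: 0.0
```

```bash
python3 -m crank '[[[-0.0049,-0.0407,0.008,0,0,-0.31],[-0.0049,-0.0407,0.008,0,0,-0.31],[-0.0049,-0.0407,0.008,0,0,-0.31],[-0.0049,-0.0407,0.008,0,0,-0.31],[-0.0049,-0.0407,0.008,0,0,-0.31],[-0.0049,-0.0407,0.008,0,0,-0.31],[-0.0049,-0.0407,0.008,0,0,-0.31],[-0.0049,-0.0407,0.008,0,0,-0.31],[-0.0049,-0.0407,0.008,0,0,-0.31],[-0.0049,-0.0407,0.008,0,0,-0.31],[0,0,0,0,0,0],[0,0,0,0,0,0]]]' 0.8
python3 - <<'E'
from est import *
p,d,K,R,t,s=cam("wrist");print(s["tool_pos"].round(4),s["ee_rot"].round(3),s["joints"].round(2))
show(est(p,K,R,t,sc=6,top=False))
E
```

```text
time_s: 8.27
tool_pos: [0.4549, -0.0846, 0.1708]
ee_rot: [3.141, 0.0, 1.043]
wrist_force: [-0.4, -0.6, -1.3]
width: 0.0704
gripper_force: 0.0
[ 0.4549 -0.0846  0.1708] [3.141 0.    1.043] [ 0.05  0.6   0.05  2.12 -0.07  0.42 -0.37]
red cell ctr [ 0.4563 -0.0825] dir+y 60.9 size [16. 33.] sep 25 [255. 165.]
green cradle ctr [ 0.5736 -0.1742] dir+y 75.4 size [51. 91.] sep 37 [391. 191.]
```

```bash
python3 -m crank '[[[0.002,0.0033,-0.05,0,0,0.2],[0,0,-0.05,0,0,0],[0,0,-0.05,0,0,0],[0,0,-0.05,0,0,0],[0,0,-0.035,0,0,0],[0,0,-0.02,0,0,0],[0,0,-0.0213,0,0,0],[0,0,0,0,0,0],[0,0,0,0,0,0]]]' 0.6; python3 -m crank '[[[0,0,0,0,0,0],[0,0,0,0,0,0],[0,0,0,0,0,0],[0,0,0,0,0,0],[0,0,0,0,0,0],[0,0,0,0,0,0],[0,0,0,0,0,0],[0,0,0,0,0,0]]]' 0;python3 -m crank '[[[0,0,0.04,0,0,0],[0,0,0.05,0,0,0],[0,0,0.05,0,0,0],[0,0,0,0,0,0]]]'
```

```text
time_s: 9.07
tool_pos: [0.4613, -0.0815, 0.0084]
ee_rot: [-3.136, 0.002, 1.065]
wrist_force: [0.6, 0.4, -0.0]
width: 0.0529
gripper_force: 0.0
time_s: 9.73
tool_pos: [0.4603, -0.0819, 0.0084]
ee_rot: [-3.135, 0.002, 1.064]
wrist_force: [-1.0, 0.6, 3.6]
width: 0.0135
gripper_force: 30.0
time_s: 10.07
tool_pos: [0.4623, -0.0824, 0.0959]
ee_rot: [-3.141, 0.0, 1.063]
wrist_force: [0.1, -0.0, 0.3]
width: 0.0137
gripper_force: 30.0
```

Run:
```python
from est import *
p,d,K,R,t,s=cam("wrist");print(s["tool_pos"].round(4),s["ee_rot"].round(3),s["joints"].round(2))
cv2.imwrite("pics/w3.png",p[...,::-1])
```

```text
[ 0.4623 -0.0824  0.0959] [-3.141  0.     1.063] [ 0.06  0.76  0.03  2.15 -0.08  0.24 -0.35]
```

View pics/w3.png

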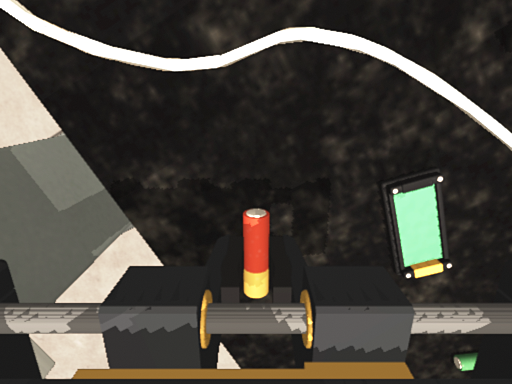

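The cell is held straight, at (256,250). On to the far red cradle.

```bash
python3 -m crank '[[[0.0225,0.028,0,0,0,0.025],[0.0225,0.028,0,0,0,0.025],[0.0225,0.028,0,0,0,0.025],[0.0225,0.028,0,0,0,0.025],[0.0225,0.028,0,0,0,0.025],[0.0225,0.028,0,0,0,0.025],[0.0225,0.028,0,0,0,0.025],[0.0225,0.028,0,0,0,0.025],[0.0225,0.028,0,0,0,0.025],[0.0225,0.028,0,0,0,0.025],[0,0,0,0,0,0],[0,0,0,0,0,0]]]'
python3 - <<'E'
from est import *
p,d,K,R,t,s=cam("wrist")
cv2.imwrite("pics/w4.png",p[...,::-1]);print(s["tool_pos"],s["ee_rot"]); show(est(p,K,R,t,sc=6,top=False))
E
```

```text
time_s: 11.12
tool_pos: [0.5948, 0.0872, 0.0907]
ee_rot: [-3.133, 0.003, 1.088]
wrist_force: [-0.8, -1.3, 0.0]
width: 0.0134
gripper_force: 30.0
[0.59477722 0.08722137 0.0906612 ] [-3.13309707e+00  3.08314993e-03  1.08793063e+00]
red cradle ctr [0.4862 0.1662] dir+y 77.9 size [36. 73.] sep 23 [ 89. 177.]
green cradle ctr [0.6026 0.2285] dir+y 63.3 size [27. 35.] sep 21 [169.  22.]
```

View pics/w4.png

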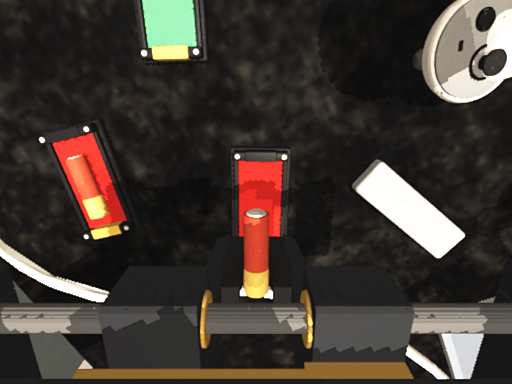

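The first red cell lies on its bed at (88,190). The held cell lines up with the bed at (258,210).

```bash
python3 -m crank '[[[0.0028,-0.0037,-0.03,0,0,0],[0,0,-0.03,0,0,0],[0,0,-0.02,0,0,0],[0,0,0,0,0,0],[0,0,0,0,0,0],[0,0,0,0,0,0]]]'; python3 -c "
from bench import *
s=observe();print(s['tool_pos'],s['ee_rot'],s['joints'].round(2))"
```

```text
time_s: 11.67
tool_pos: [0.5971, 0.0834, 0.0446]
ee_rot: [-3.135, 0.002, 1.085]
wrist_force: [1.1, -0.5, -0.3]
width: 0.0139
gripper_force: 30.0
[0.59708897 0.08337274 0.04461689] [-3.13501259e+00  2.44418500e-03  1.08502023e+00] [-0.26  0.94  0.09  1.76 -0.16  0.46 -0.55]
```

```bash
python3 -m crank '[[[-0.001,0.002,-0.018,0,0,0],[0,0,-0.0143,0,0,0],[0,0,-0.008,0,0,0],[0,0,-0.004,0,0,0],[0,0,0,0,0,0],[0,0,0,0,0,0]]]'; python3 -m crank '[[[0,0,0,0,0,0],[0,0,0,0,0,0],[0,0,0,0,0,0],[0,0,0,0,0,0],[0,0,0,0,0,0]]]' 0.35; python3 -m crank '[[[0,0,0.03,0,0,0],[0,0,0.05,0,0,0],[0,0,0.05,0,0,0],[0,0,0.05,0,0,0],[0,0,0,0,0,0]]]' 0.6
```

```text
time_s: 12.17
tool_pos: [0.5961, 0.0852, 0.0175]
ee_rot: [-3.134, 0.003, 1.086]
wrist_force: [-0.7, 0.0, 1.6]
width: 0.0136
gripper_force: 30.0
time_s: 12.58
tool_pos: [0.5964, 0.0851, 0.0175]
ee_rot: [-3.135, 0.002, 1.086]
wrist_force: [0.4, -0.1, -0.5]
width: 0.0309
gripper_force: 0.0
time_s: 13.0
tool_pos: [0.6001, 0.0853, 0.1311]
ee_rot: [3.14, -0.004, 1.085]
wrist_force: [0.0, 0.1, 0.5]
width: 0.0529
gripper_force: 0.0
```

```bash
python3 -m crank '[[[-0.0215,-0.0463,0.007,0,0,-0.143],[-0.0215,-0.0463,0.007,0,0,-0.143],[-0.0215,-0.0463,0.007,0,0,-0.143],[-0.0215,-0.0463,0.007,0,0,-0.143],[-0.0215,-0.0463,0.007,0,0,-0.143],[-0.0215,-0.0463,0.007,0,0,-0.143],[-0.0215,-0.0463,0.007,0,0,-0.143],[-0.0215,-0.0463,0.007,0,0,-0.143],[-0.0215,-0.0463,0.007,0,0,-0.143],[-0.0215,-0.0463,0.007,0,0,-0.143],[-0.0215,-0.0463,0.007,0,0,-0.143],[-0.0215,-0.0463,0.007,0,0,-0.143]]]' 0.8; python3 -m crank '[[[0,0,0,0,0,0],[0,0,0,0,0,0]]]'
python3 - <<'E'
from est import *
p,d,K,R,t,s=cam("wrist");print(s["tool_pos"].round(4),s["ee_rot"].round(3),s["joints"].round(2))
show(est(p,K,R,t,sc=6,top=False))
E
```

```text
time_s: 14.0
tool_pos: [0.4406, -0.2494, 0.1758]
ee_rot: [-3.134, 0.002, 0.935]
wrist_force: [0.1, -0.3, 1.0]
width: 0.0701
gripper_force: 0.0
time_s: 14.17
tool_pos: [0.4405, -0.2502, 0.1759]
ee_rot: [-3.135, 0.003, 0.931]
wrist_force: [-0.0, 1.0, -0.1]
width: 0.0705
gripper_force: 0.0
[ 0.4405 -0.2502  0.1759] [-3.135e+00  3.000e-03  9.310e-01] [ 0.38  0.64  0.07  1.98 -0.08  0.53 -0.14]
green cell ctr [ 0.5821 -0.3436] dir+y 152.3 size [ 7. 33.] sep 26 [406. 167.]
```

```bash
python3 -m crank '[[[0.0025,0.0037,-0.05,-0.02,-0.08,0],[0,0,-0.05,0,0,0],[0,0,-0.05,0,0,0],[0,0,-0.05,0,0,0],[0,0,-0.035,0,0,0],[0,0,-0.02,0,0,0],[0,0,-0.0198,0,0,0],[0,0,0,0,0,0],[0,0,0,0,0,0],[0,0,0,0,0,0]]]' 0.6; python3 -c "
from bench import *
s=observe();print(s['tool_pos'].round(4),s['ee_rot'].round(3),s['joints'].round(2))"
```

```text
time_s: 15.05
tool_pos: [0.4438, -0.2461, 0.012]
ee_rot: [3.14, -0.001, 0.936]
wrist_force: [-0.2, 0.2, 0.4]
width: 0.0529
gripper_force: 0.0
[ 0.4438 -0.2461  0.012 ] [ 3.14e+00 -1.00e-03  9.36e-01] [ 0.41  0.94  0.02  2.06 -0.09  0.14 -0.13]
```

```bash
python3 -m crank '[[[-0.003,-0.003,-0.006,0,0,0],[0,0,-0.006,0,0,0],[0,0,0,0,0,0]]]'; python3 -m crank '[[[0,0,0,0,0,0],[0,0,0,0,0,0],[0,0,0,0,0,0],[0,0,0,0,0,0],[0,0,0,0,0,0],[0,0,0,0,0,0],[0,0,0,0,0,0],[0,0,0,0,0,0]]]' 0;python3 -m crank '[[[0,0,0.03,0,0,0],[0,0,0.04,0,0,0],[0,0,0.04,0,0,0],[0,0,0.02,0,0,0],[0,0,0,0,0,0]]]'
python3 - <<'E'
from est import *
p,d,K,R,t,s=cam("wrist");print(s["tool_pos"].round(4),s["ee_rot"].round(3),s["joints"].round(2))
cv2.imwrite("pics/w5.png",p[...,::-1])
show(est(p,K,R,t,sc=6,top=False))
E
```

```text
time_s: 15.3
tool_pos: [0.4411, -0.2482, 0.004]
ee_rot: [-3.142, -0.0, 0.935]
wrist_force: [0.7, 0.3, 0.3]
width: 0.0531
gripper_force: 0.0
time_s: 15.97
tool_pos: [0.4413, -0.2479, 0.0039]
ee_rot: [-3.141, -0.0, 0.936]
wrist_force: [-0.2, 0.4, -0.0]
width: 0.0137
gripper_force: 30.0
time_s: 16.38
tool_pos: [0.4425, -0.2486, 0.0841]
ee_rot: [3.138, -0.001, 0.936]
wrist_force: [-0.8, 0.4, -0.4]
width: 0.0138
gripper_force: 30.0
[ 0.4425 -0.2486  0.0841] [ 3.138e+00 -1.000e-03  9.360e-01] [ 0.4   0.8   0.03  2.05 -0.09  0.29 -0.13]
green cell ctr [ 0.5817 -0.3429] dir+y 153.5 size [ 7. 34.] sep 26 [457. 198.]
green cell ctr [ 0.4173 -0.2844] dir+y 54.0 size [23. 53.] sep 39 [256. 240.]
```

View pics/w5.png

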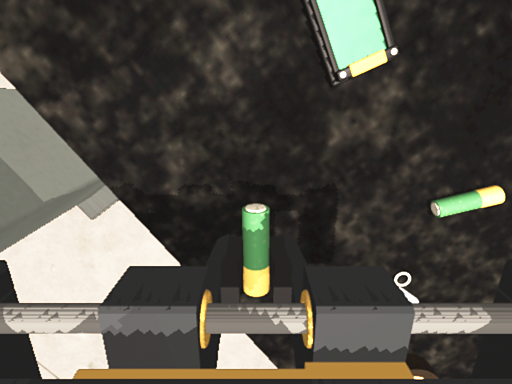

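The green cell is held straight, at (256,250). The other green cell is at (467,201). Moving to the near green cradle.

```bash
python3 -m crank '[[[0.0269,0.0159,0,0,0,0.575],[0.0269,0.0159,0,0,0,0.575],[0.0269,0.0159,0,0,0,0.575],[0.0269,0.0159,0,0,0,0.575],[0.0269,0.0159,0,0,0,0.575],[0.0269,0.0159,0,0,0,0.575],[0.0269,0.0159,0,0,0,0.575],[0.0269,0.0159,0,0,0,0.575],[0,0,-0.03,0,0,0],[0,0,-0.03,0,0,0],[0,0,0,0,0,0],[0,0,0,0,0,0]]]'
python3 - <<'E'
from est import *
p,d,K,R,t,s=cam("wrist")
cv2.imwrite("pics/w6.png",p[...,::-1]);print(s["tool_pos"],s["ee_rot"],s['joints'].round(2))
E
```

```text
time_s: 17.43
tool_pos: [0.5687, -0.1712, 0.0441]
ee_rot: [-3.137, -0.0, 1.337]
wrist_force: [0.8, -0.1, -0.1]
width: 0.0139
gripper_force: 30.0
[ 0.56870084 -0.17119448  0.04405232] [-3.13690685e+00 -3.03244423e-04  1.33727710e+00] [ 0.22  0.93 -0.01  1.79  0.02  0.43 -0.04]
```

View pics/w6.png

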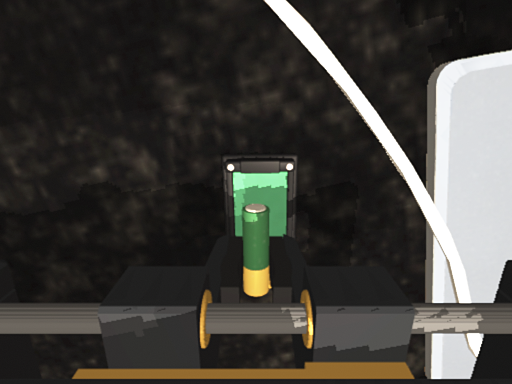

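The bed is centred at column 260 and the cell at 256. I'll correct about 3 mm in x, then lower.

```bash
python3 -m crank '[[[0.005,-0.002,-0.015,0,0,0],[0,0,-0.015,0,0,0],[0,0,0,0,0,0],[0,0,0,0,0,0]]]'; python3 -m crank '[[[0,0,-0.012,0,0,0],[0,0,-0.006,0,0,0],[0,0,0,0,0,0],[0,0,0,0,0,0]]]'
```

```text
time_s: 17.82
tool_pos: [0.5729, -0.1727, 0.0274]
ee_rot: [-3.14, -0.0, 1.337]
wrist_force: [0.2, 0.2, -0.5]
width: 0.0141
gripper_force: 30.0
time_s: 18.15
tool_pos: [0.5732, -0.1727, 0.0169]
ee_rot: [-3.141, -0.0, 1.337]
wrist_force: [-0.0, -0.3, -0.6]
width: 0.014
gripper_force: 30.0
```

```bash
python3 -m crank '[[[-0.001,0,-0.0047,0,0,0],[0,0,0,0,0,0],[0,0,0,0,0,0]]]'; python3 -m crank '[[[0,0,0,0,0,0],[0,0,0,0,0,0],[0,0,0,0,0,0],[0,0,0,0,0,0],[0,0,0,0,0,0]]]' 0.35; python3 -m crank '[[[0,0,0.03,0,0,0],[0,0,0.05,0,0,0],[0,0,0.05,0,0,0],[0,0,0.05,0,0,0],[0,0,0,0,0,0]]]' 0.6
```

```text
time_s: 18.4
tool_pos: [0.5726, -0.1727, 0.0142]
ee_rot: [-3.141, -0.0, 1.337]
wrist_force: [0.3, -0.5, 0.1]
width: 0.0139
gripper_force: 30.0
time_s: 18.82
tool_pos: [0.5728, -0.1728, 0.0143]
ee_rot: [-3.141, -0.0, 1.337]
wrist_force: [0.6, -0.6, -0.9]
width: 0.0306
gripper_force: 0.0
time_s: 19.23
tool_pos: [0.5762, -0.1739, 0.1278]
ee_rot: [3.132, -0.0, 1.337]
wrist_force: [1.1, 0.2, 0.1]
width: 0.0531
gripper_force: 0.0
```

```bash
python3 -m crank '[[[0.001,-0.0245,0.007,0,0,0.953],[0.001,-0.0245,0.007,0,0,0.953],[0.001,-0.0245,0.007,0,0,0.953],[0.001,-0.0245,0.007,0,0,0.953],[0.001,-0.0245,0.007,0,0,0.953],[0.001,-0.0245,0.007,0,0,0.953],[0.001,-0.0245,0.007,0,0,0.953],[0.001,-0.0245,0.007,0,0,0.953],[0.001,-0.0245,0.007,0,0,0.953],[0.001,-0.0245,0.007,0,0,0.953],[0.001,-0.0245,0.007,0,0,0.953],[0.001,-0.0245,0.007,0,0,0.953]]]' 0.8; python3 -m crank '[[[0,0,0,0,0,0.953],[0,0,0,0,0,0.953],[0,0,0,0,0,0.953],[0,0,0,0,0,0.953],[0,0,0,0,0,0.953],[0,0,0,0,0,0],[0,0,0,0,0,0]]]'
python3 - <<'E'
from est import *
p,d,K,R,t,s=cam("wrist");print(s["tool_pos"].round(4),s["ee_rot"].round(3),s["joints"].round(2))
cv2.imwrite("pics/w7.png",p[...,::-1])
show(est(p,K,R,t,sc=4,top=False))
E
```

```text
time_s: 20.23
tool_pos: [0.5795, -0.3498, 0.1722]
ee_rot: [-3.141, -0.001, 2.339]
wrist_force: [0.5, -0.0, -0.2]
width: 0.0705
gripper_force: 0.0
time_s: 20.82
tool_pos: [0.5796, -0.3491, 0.172]
ee_rot: [3.142, -0.001, 2.749]
wrist_force: [0.5, -0.4, 0.2]
width: 0.0706
gripper_force: 0.0
[ 0.5796 -0.3491  0.172 ] [ 3.142e+00 -1.000e-03  2.749e+00] [ 0.7   0.86 -0.45  1.45  0.43  0.93  1.31]
green cradle ctr [ 0.5728 -0.1667] dir+y 81.4 size [37. 73.] sep 17 [423. 100.]
green cell ctr [ 0.5804 -0.348 ] dir+y 158.7 size [15. 32.] sep 25 [257. 167.]
```

View pics/w7.png

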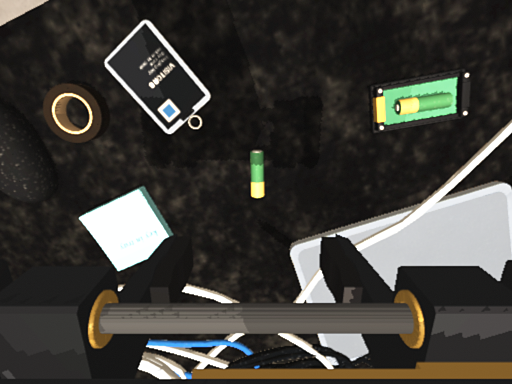

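The green cell is aligned at (257,175), and the previous cell lies on its bed at (424,104). The path down is clear.

```bash
python3 -m crank '[[[0.001,0.0015,-0.05,0,0,0.1],[0,0,-0.05,0,0,0],[0,0,-0.05,0,0,0],[0,0,-0.04,0,0,0],[0,0,-0.035,0,0,0],[0,0,-0.02,0,0,0],[0,0,-0.015,0,0,0],[0,0,0,0,0,0],[0,0,0,0,0,0],[0,0,0,0,0,0]]]' 0.6
```

```text
time_s: 21.7
tool_pos: [0.5817, -0.3487, 0.0181]
ee_rot: [-3.141, 0.002, 2.759]
wrist_force: [0.2, 0.3, 0.7]
width: 0.053
gripper_force: 0.0
```

```bash
python3 -m crank '[[[-0.002,0.001,-0.0117,0,0,0],[0,0,-0.01,0,0,0],[0,0,0,0,0,0]]]'; python3 -m crank '[[[0,0,0,0,0,0],[0,0,0,0,0,0],[0,0,0,0,0,0],[0,0,0,0,0,0],[0,0,0,0,0,0],[0,0,0,0,0,0],[0,0,0,0,0,0],[0,0,0,0,0,0]]]' 0;python3 -m crank '[[[0,0,0.03,0,0,0],[0,0,0.04,0,0,0],[0,0,0.04,0,0,0],[0,0,0.03,0,0,0],[0,0,0.02,0,0,0],[0,0,0,0,0,0]]]'
```

```text
time_s: 21.95
tool_pos: [0.5786, -0.3474, 0.0028]
ee_rot: [-3.141, -0.002, 2.76]
wrist_force: [-0.3, -0.9, -0.4]
width: 0.053
gripper_force: 0.0
time_s: 22.62
tool_pos: [0.5794, -0.3477, 0.0038]
ee_rot: [-3.141, -0.0, 2.76]
wrist_force: [-0.1, 0.9, 0.3]
width: 0.0134
gripper_force: 30.0
time_s: 23.12
tool_pos: [0.581, -0.3483, 0.1024]
ee_rot: [-3.141, 0.005, 2.76]
wrist_force: [0.8, 0.1, -0.3]
width: 0.014
gripper_force: 30.0
```

```bash
python3 -m crank '[[[0.0026,0.0497,0,0,0,-0.948],[0.0026,0.0497,0,0,0,-0.948],[0.0026,0.0497,0,0,0,-0.948],[0.0026,0.0497,0,0,0,-0.948],[0.0026,0.0497,0,0,0,-0.948],[0.0026,0.0497,0,0,0,-0.948],[0.0026,0.0497,0,0,0,-0.948],[0.0026,0.0497,0,0,0,-0.948],[0.0026,0.0497,0,0,0,-0.948],[0.0026,0.0497,0,0,0,-0.948]]]'; python3 -m crank '[[[0.0026,0.0497,0,0,0,-0.948],[0.0026,0.0497,0,0,0,-0.948],[0.0026,0.0497,0,0,0,-0.948],[0.0026,0.0497,0,0,0,-0.948],[0.0026,0.0497,0,0,0,-0.948],[0.0026,0.0497,0,0,0,-0.948],[0.0026,0.0497,0,0,0,-0.948],[0.0026,0.0497,0,0,0,-0.948],[0.0026,0.0497,0,0,0,-0.948],[0.0026,0.0497,0,0,0,-0.948],[0,0,0,0,0,0],[0,0,0,0,0,0]]]'
python3 - <<'E'
from est import *
p,d,K,R,t,s=cam("wrist")
cv2.imwrite("pics/w8.png",p[...,::-1]);print(s["tool_pos"],s["ee_rot"],s['joints'].round(2))
E
```

```text
time_s: 23.95
tool_pos: [0.5941, -0.0481, 0.0984]
ee_rot: [-3.139, -0.001, 1.928]
wrist_force: [0.2, 0.3, 0.8]
width: 0.0137
gripper_force: 30.0
time_s: 24.95
tool_pos: [0.6091, 0.2516, 0.098]
ee_rot: [-3.14, 0.001, 1.11]
wrist_force: [1.1, -0.9, -0.7]
width: 0.0134
gripper_force: 30.0
[0.60907356 0.25157133 0.09803071] [-3.13957046e+00  6.25581113e-04  1.11046043e+00] [-0.55  0.92  0.17  1.57 -0.22  0.68 -0.73]
```

View pics/w8.png

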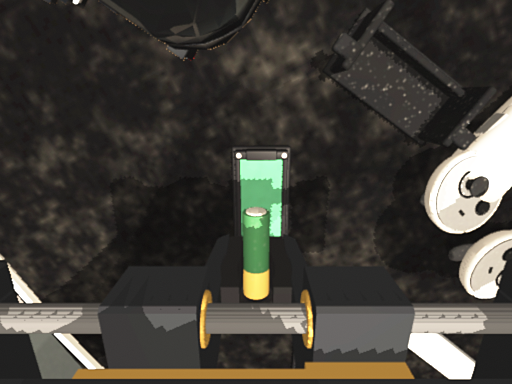

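The cell is slightly left of the bed centre (256 against 262). I'll shift to the target and lower.

```bash
python3 -m crank '[[[0.005,-0.007,-0.03,0,0,0],[0,0,-0.03,0,0,0],[0,0,-0.03,0,0,0],[0,0,-0.02,0,0,0],[0,0,0,0,0,0],[0,0,0,0,0,0]]]'
```

```text
time_s: 25.5
tool_pos: [0.6133, 0.243, 0.0331]
ee_rot: [-3.141, 0.002, 1.104]
wrist_force: [0.0, 0.7, 0.0]
width: 0.014
gripper_force: 30.0
```

```bash
python3 -m crank '[[[-0.0015,0.0065,-0.012,0,0,0],[0,0,-0.01,0,0,0],[0,0,-0.006,0,0,0],[0,0,0,0,0,0],[0,0,0,0,0,0]]]'
```

```text
time_s: 25.92
tool_pos: [0.6126, 0.2485, 0.0168]
ee_rot: [-3.141, -0.0, 1.105]
wrist_force: [0.0, -0.2, -0.0]
width: 0.0137
gripper_force: 30.0
```

Now the last few millimetres: release, back off straight up and clear towards the robot, then check.

```bash
python3 -m crank '[[[0,-0.001,-0.0045,0,0,0],[0,0,0,0,0,0],[0,0,0,0,0,0]]]'; python3 -m crank '[[[0,0,0,0,0,0],[0,0,0,0,0,0],[0,0,0,0,0,0],[0,0,0,0,0,0],[0,0,0,0,0,0]]]' 0.35; python3 -m crank '[[[0,0,0.03,0,0,0],[0,0,0.05,0,0,0],[0,0,0.05,0,0,0],[0,0,0.05,0,0,0],[-0.04,0,0.05,0,0,0],[-0.05,0,0.05,0,0,0],[-0.05,0,0.03,0,0,0],[-0.05,0,0,0,0,0],[-0.05,0,0,0,0,0],[-0.04,0.02,0,0,0,0],[0,0,0,0,0,0],[0,0,0,0,0,0]]]'
python3 - <<'E'
from est import *
s=observe();print(s["tool_pos"])
p=camera("wrist")[0][...,::-1];cv2.imwrite("pics/w9.png",p)
q,d,K,R,t,s=cam("top");q=q[...,::-1];cv2.imwrite("pics/t9.png",cv2.resize(q[150:250,100:360],None,fx=3,fy=3,interpolation=cv2.INTER_CUBIC))
E
```

```text
time_s: 26.17
tool_pos: [0.6127, 0.2477, 0.0142]
ee_rot: [-3.141, -0.0, 1.105]
wrist_force: [-0.7, -0.2, -0.5]
width: 0.0137
gripper_force: 30.0
time_s: 26.58
tool_pos: [0.6127, 0.2479, 0.0142]
ee_rot: [-3.141, -0.0, 1.105]
wrist_force: [0.6, 0.3, 0.1]
width: 0.031
gripper_force: 0.0
time_s: 27.58
tool_pos: [0.4442, 0.2608, 0.2]
ee_rot: [-3.141, -0.001, 1.108]
wrist_force: [1.4, -0.4, -0.1]
width: 0.0309
gripper_force: 0.0
[0.44416222 0.26084893 0.19998824]
```

View pics/w9.png

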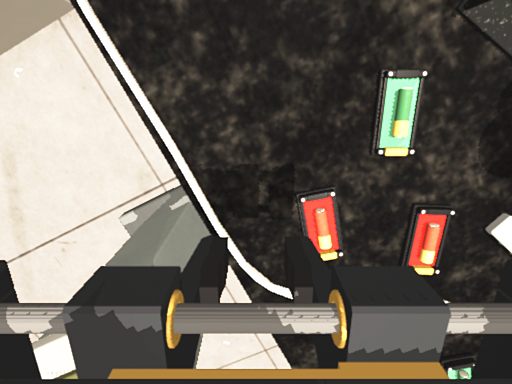

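View pics/t9.png

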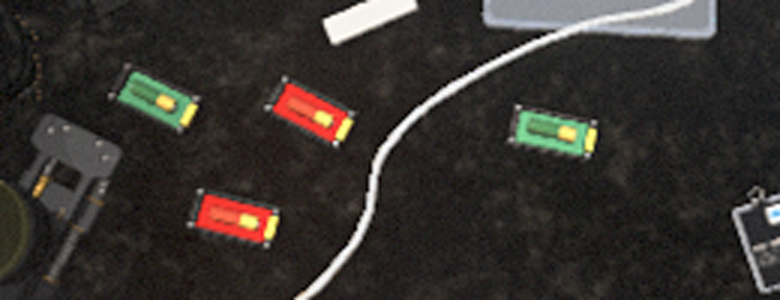

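The two views show all four cells on beds of their own colour, straight, with their yellow ends at the contacts. The hub has not moved and the gripper is clear.

```bash
python3 -c "
from bench import *
print(sign_off())"
```

```text
the job is handed in; nothing more can be done
None
```

All four cells are in cradles of their own colour, flat and straight with yellow ends to the brass contacts; I handed the job in at about 28 s, with the hub and note block left alone.

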